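# Sort the mixed fitting parts into the colour-coded trays

## Task

Sort the loose parts on the bench into the three trays by kind: both split clamp collars (the pale one and the black one) go side by side into the blue tray, the white pipe elbow into the green tray, and the pale ball adapter into the red tray. Set every part down well inside its tray, flat on the tray floor and not on the rim or on another part, the same side up as it lies now, and leave the tape measure and the jar where they stand.

Things in the scene. Friction and masses are not known exactly. Their poses are not given: they have to be found in the camera images.
- pale_collar: pale metal split clamp collar lying flat, 36 (x) by 44 (y) mm, 22 mm high, with a hole of about 22 mm through it and a clamp lug with a black screw. Origin: centre of its 36 by 44 mm outline, on its underside (the ring's hole lies about 4 mm toward +y of it); z up. Grip it anywhere across the outside; across its x it is 36 mm wide
- dark_collar: black metal split clamp collar lying flat, 34 (x) by 42 (y) mm, 14 mm high, with a hole of about 20 mm and a clamp lug. Origin: centre of its outline, on its underside (the hole lies about 4 mm toward +y of it); z up. Across its x it is 34 mm wide
- white_elbow: white plastic 90 degree pipe elbow lying flat, L-shaped, 68 by 68 mm outside and 41 mm high. Origin: centre of the 68 by 68 mm square, on its underside; z up. One socket runs along its -y direction and opens at y = -34 mm, taking up x = -34 to +7 mm (41 mm wide, grip it across x at about x = -14, y = -22 mm); the other opens at x = +34 mm, taking up y = -7 to +34 mm (41 mm wide, or grip it across y at about x = 22, y = 14 mm)
- ball_adapter: pale polished metal ball adapter, a round foot 43 mm in diameter and 16 mm high with a stem and ball head above it, 36 mm high in all, the stem 24 mm wide. Origin: centre of its underside; z up. Grip the head and stem above 16 mm, from any side
- blue_tray: shallow open blue plastic tray fixed on the bench, 110 (x) by 130 (y) mm outside, 100 by 120 mm inside, floor 3 mm thick, all four walls 5 mm thick and 12 mm high above the bench (9 mm above the tray floor). Origin: centre of its underside on the bench; z up. Fixed things stand between and behind the parts and trays: an open black organiser box (to about 160 mm high), a taller cardboard carton, a vice; carry parts over or round them
- green_tray: shallow open green plastic tray fixed on the bench, 110 (x) by 130 (y) mm outside, 100 by 120 mm inside, floor 3 mm thick, all four walls 5 mm thick and 12 mm high above the bench (9 mm above the tray floor). Origin: centre of its underside on the bench; z up. Fixed things stand between and behind the parts and trays: an open black organiser box (to about 160 mm high), a taller cardboard carton, a vice; carry parts over or round them
- red_tray: shallow open red plastic tray fixed on the bench, 110 (x) by 130 (y) mm outside, 100 by 120 mm inside, floor 3 mm thick, all four walls 5 mm thick and 12 mm high above the bench (9 mm above the tray floor). Origin: centre of its underside on the bench; z up. Fixed things stand between and behind the parts and trays: an open black organiser box (to about 160 mm high), a taller cardboard carton, a vice; carry parts over or round them
- tape_measure: orange pocket tape measure, a bystander standing upright, 36 (x) by 74 (y) by 62 mm high; stands loose among the parts; leave it. Origin: centre of its underside
- jar: small brown-and-white jar with a white screw lid, a bystander, 53 mm in diameter, 74 mm high; stands loose near the parts; leave it. Origin: centre of its underside

How it is judged (in metres and radians):
At the end, for the whole second after the job is handed in: Both collars in the blue tray, the elbow in the green, the ball adapter in the red: each origin within 42 mm (tray x) and 52 mm (tray y) of the tray centre, resting on the tray with its underside below 9 mm over the bench, tilted under 0.12 rad, at rest (x of pale_collar in the frame of blue_tray between -0.042 and 0.042 m and y of pale_collar in the frame of blue_tray between -0.052 and 0.052 m and z of each of pale_collar, dark_collar in the frame of blue_tray below 0.009 m and linear speed of each of pale_collar, dark_collar, white_elbow, ball_adapter below 0.02 m/s and contact force between each of pale_collar, dark_collar and blue_tray above 0.03 N and angle between each of pale_collar, dark_collar, white_elbow, ball_adapter's own z axis and vertical below 0.12 rad and x of dark_collar in the frame of blue_tray between -0.042 and 0.042 m and y of dark_collar in the frame of blue_tray between -0.052 and 0.052 m and x of white_elbow in the frame of green_tray between -0.042 and 0.042 m and y of white_elbow in the frame of green_tray between -0.052 and 0.052 m and z of white_elbow in the frame of green_tray below 0.009 m and contact force between white_elbow and green_tray above 0.03 N and x of ball_adapter in the frame of red_tray between -0.042 and 0.042 m and y of ball_adapter in the frame of red_tray between -0.052 and 0.052 m and z of ball_adapter in the frame of red_tray below 0.009 m and contact force between ball_adapter and red_tray above 0.03 N); the robot touches nothing.
It fails at once if the tape measure moved by more than 25 mm (distance of tape_measure from where it was at the start of the episode above 0.025 m).
It fails at once if the jar moved by more than 25 mm (distance of jar from where it was at the start of the episode above 0.025 m).
It also fails if it takes over 109 s, if anything falls off the work surface, if the arm or the gripper's body presses on something with over 40 N, if the wrist force passes 120 N, or if a joint passes its speed limit or range.

## Robot

A 6-joint arm with a two-finger parallel gripper is mounted at the origin on a cart in front of the work surface, level with it; the furniture and walls round the work are solid. World frame = base frame: x ahead of the robot, y to its left, z up, the work surface at z = 0. Lengths are in mm, angles in rad, forces in N, time in s.
With the tool pointing down it reaches from about 300 to 825 mm from the base axis. Payload 5.4 kg.
Tool frame: the origin (TCP) lies on the mounting face of the last link; the fingertips stand 190 mm ahead of it and the grasp point (between the pads) lies robot.tcp_to_grasp ahead of it (robot.tcp_to_grasp is the distance from the TCP to the grasp point, in mm); z points along the fingers, y is the line along which they close (so a half turn about z gives the same grasp; the last joint's range is limited). The gripper opens to 92 mm and grips with 3 to 60 N. Pads are 20 mm wide; open, the fingers measure 128 mm over their backs; the gripper's body (75 mm by 189 mm) begins 69 mm behind the grasp point.
Start: joints at [1.037, 0.158, 1.597, -0, 1.386, -0.21], TCP at [182.959, 545.1, 404.701] pointing down, gripper open.
Joint ranges: [-2.91, 2.91], [-0.94, 2.29], [0.18, 2.7], [-1.29, 4.43], [0.17, 2.64], [-3, 3]. Speed limits (rad/s): [2.57, 2.57, 3.14, 3.14, 3.14, 3.14].

## Interface

Orientations are given as a unit quaternion [w, x, y, z].
In Python, from cell import sense, read_camera, camera_info, finish_job, cut_out, robot gives the robot as it stands.
- The arm moves only by the tool carry_out, never from a script. Its argument "plan" is a list of rows, each a list of 2 entries, a list of its own where there are three numbers: the shift along the tool's x, y, z in m, then the turn, a rotation vector about the tool's x, y, z in degrees. A call has 1 to 12 rows; each row is the pose to reach, as a shift and turn from the pose commanded when the call began, along the tool's axes at that moment; what a row does not reach only later rows make up. A row lasts 1/8 s, in which the tool goes at most 62.5 mm and 10.7 degrees, less where a joint would pass 70% of its speed; a pose out of reach is approached as far as the arm can. A call with a gripper value outside its range is refused whole. "hand" is the opening, from 0 (shut) to 1 (fully open), set as the call begins (left out, the last holds). The fingers move at their own pace and stop on an object; "force" is the grip in N (left out, the last holds). Time passes only in rows, so rows that repeat a pose let the fingers close. It gives the time, the measured TCP pose, the force, the opening and the grip force at its end, in the units of the state.
- sense(): the state, without advancing time (a new reading comes with each control period).
- read_camera(name): name is "side" or "top" or "wrist"; returns (picture, depth): 480x640x3 uint8, red, green, blue; 480x640 float32, mm along the optical axis (not along the pixel's ray), 0 where there is no reading.
- camera_info(name): a dict with "fovy" (degrees; the focal length in pixels is half the picture's height over the tangent of half this angle, whatever the lens; pixels are square), "cx", "cy" (the principal point, pixels), "k1" (the pictures are not rectified: a ray, as slopes to the right and down, at radius r is drawn at 1 + k1 r^2 times it, then the intrinsics apply), "rvec" (rotation vector, rad) and "tvec" (3), from world to camera coordinates, as OpenCV has them. Camera axes: x right, y down, z forward; pixel columns grow to the right and rows downward; lengths in mm; the calibration is good to about 2 mm. A picture is of the moment at which its call begins: read the wrist's pose just before it. camera_info takes no time and is no camera call; for the wrist camera it gives the pose at the moment of the call.
- finish_job(): hands the job in; it is judged then, once.
Trained networks look in the newest picture that a camera, given by its name, has taken for a name from the list of things; names that differ only in an ending like _2 or _b are one class to them, and where a whole thing is asked for, a point or a joint stands for the part that bears it (a point fixed in the world has none). Each returns a list of dicts, best first, with "p" (0 to 1); they miss things now and then, are a little off and sometimes report something else, mostly with a low value. They report only what shows in the picture. A call takes as long as a camera call.
- cut_out(thing, camera): "mask" (480x640 bool, what is visible of it) and "extent" ([left, top, right, bottom] in pixels, round what is visible of it).
The state is a dict: "time_s": time; "qpos": joint angles; "joint_vel": joint speeds; "effort": joint torques, N m; "position": TCP position; "tcp_rot": TCP orientation; "contact_force": force on the tool from outside, world axes, zero at the start; "ft_torque": the same for the moment, N m; "opening": finger opening in mm; "grasp_force": force on a finger pad.
Only numpy, scipy, OpenCV 4.12 (cv2) and the standard library are available. Lean on these libraries where they do the work, as an engineer would, in place of code of your own. Each camera call takes 0.05 s, during which the arm holds its last target. There are 200 camera calls.

## Working session

There is one attempt and no reset: what is moved stays moved. The work goes in short steps, Python scripts to look and compute and a tool call to move; the robot and the scene stay as the last step left them, time stands still between calls to the robot, and variables do not carry over. Pictures are saved under pics/ and viewed, at most 14 in all, crops included, and the job is handed in when it is done.

Besides the shell and the picture viewer there is one more tool, called by a JSON object that holds its "name" and its "arguments". carry_out: Moves the arm, as the interface text tells. Its arguments: {"type":"object","properties":{"plan":{"type":"array"},"hand":{"type":"number"},"force":{"type":"number"}},"required":["plan"]}

```bash
mkdir -p pics; ls
cat > h.py <<'E'
import numpy as np, cv2
from scipy.spatial.transform import Rotation as R
from cell import sense, read_camera, camera_info, finish_job, cut_out, robot
def cloud(name, depth, info=None):
    i=info or camera_info(name); f=240/np.tan(np.radians(i['fovy'])/2)
    K=np.array([[f,0,i['cx']],[0,f,i['cy']],[0,0,1]]); 
    v,u=np.mgrid[0:480,0:640]
    p=cv2.undistortPoints(np.stack([u,v],-1).reshape(-1,1,2).astype(np.float64),K,np.array([i['k1'],0,0,0,0.])).reshape(480,640,2)
    c=np.dstack([p,np.ones((480,640))])*depth[...,None]
    Rm=R.from_rotvec(np.ravel(i['rvec'])).as_matrix()
    return (c-np.ravel(i['tvec']))@Rm
def save(n,im): cv2.imwrite('pics/'+n,cv2.cvtColor(im,cv2.COLOR_RGB2BGR))
E
cat > a.py <<'E'
from h import *
print(robot if not hasattr(robot,'tcp_to_grasp') else robot.tcp_to_grasp); print(sense())
ims=[]
for c in ['top','side']:
    im,d=read_camera(c); save(c+'0.png',im); P=cloud(c,d); i=camera_info(c); print(c,i)
    np.save(c+'0.npy',P)
    for t in ['pale_collar','dark_collar','white_elbow','ball_adapter','blue_tray','green_tray','red_tray','tape_measure','jar']:
        for r in cut_out(t,c)[:2]:
            m=r['mask']&(d>0); q=P[m]
            if len(q)<5: continue
            print(t,round(r['p'],2),r['extent'],'n',len(q),'lo',np.percentile(q,2,axis=0).round(),'hi',np.percentile(q,98,axis=0).round())
E
python3 a.py
```

```text
pics
171.4
{'time_s': 0.0, 'qpos': array([ 1.03691252e+00,  1.59054220e-01,  1.59822765e+00, -1.13731171e-05,
        1.38618114e+00, -2.10098795e-01]), 'joint_vel': array([-9.49360638e-04, -5.53696153e-04, -7.11948604e-05, -1.41431254e-03,
       -1.69017161e-03,  8.74105678e-05]), 'effort': array([ 1.44676069e-03, -3.85558784e+01, -3.22114921e+01,  7.04074278e-02,
        3.76890565e-02, -1.51739418e-04]), 'position': array([182.81811474, 544.87282465, 403.71797353]), 'tcp_rot': array([-3.34705066e-04,  1.61185148e-01,  9.86923742e-01, -8.73251989e-04]), 'contact_force': array([ 0.94917399, -0.08195872, -0.29321229]), 'ft_torque': array([0.047532  , 0.00712968, 0.01134559]), 'grasp_force': 0.0, 'opening': 91.8031864250369}
top {'fovy': 44.56452681385275, 'cx': 322.42028879330843, 'cy': 246.05473981117157, 'k1': -0.1306628098421147, 'rvec': array([ 2.13306798, -2.15240265,  0.17319991]), 'tvec': array([  47.46967267,  474.90139902, 1435.77293779])}
pale_collar 0.72 [171.0, 273.3, 194.5, 293.3] n 406 lo [358. 376.  20.] hi [403. 420.  79.]
pale_collar 0.37 [187.1, 214.9, 242.0, 265.5
[... 1245 characters left out ...]
, 229.3] n 653 lo [409. 126.  -1.] hi [468. 208.  43.]
white_elbow 0.35 [460.3, 177.6, 482.2, 210.7] n 554 lo [369. 375.   5.] hi [410. 419.  77.]
ball_adapter 0.8 [328.1, 211.8, 340.0, 231.5] n 206 lo [426.  33.   4.] hi [457.  69.  38.]
blue_tray 0.77 [416.5, 219.8, 478.2, 259.8] n 1984 lo [436. 259.  -2.] hi [553. 386.  14.]
green_tray 0.97 [152.7, 257.6, 213.6, 303.5] n 2435 lo [ 539. -372.   -1.] hi [ 652. -246.   14.]
red_tray 0.64 [158.6, 203.7, 214.8, 245.2] n 1961 lo [ 376. -390.   -2.] hi [ 489. -264.   14.]
tape_measure 0.93 [418.1, 183.5, 443.9, 219.6] n 669 lo [359. 263.  -4.] hi [420. 332.  64.]
jar 0.91 [461.5, 181.1, 482.0, 211.4] n 581 lo [368. 374.   4.] hi [411. 420.  77.]
```

Run:
```python
import cv2
t=cv2.imread('pics/top0.png'); s=cv2.imread('pics/side0.png')
a=cv2.resize(t[150:350,120:520],None,fx=2,fy=2,interpolation=cv2.INTER_CUBIC)
cv2.imwrite('pics/t1.png',a)
cv2.imwrite('pics/s1.png',cv2.resize(s[130:330,130:530],None,fx=2,fy=2,interpolation=cv2.INTER_CUBIC))
```

```text
(no output)
```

View pics/t1.png

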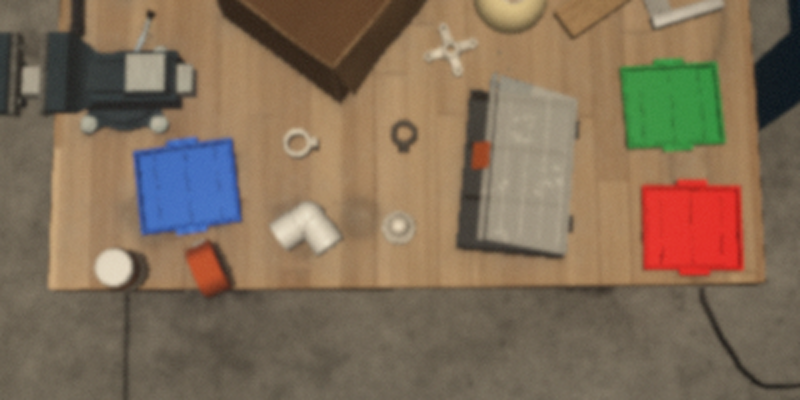

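View pics/s1.png

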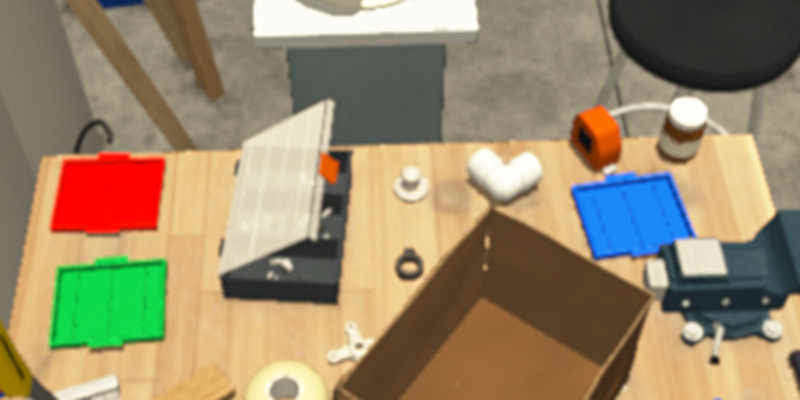

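The top picture shows the pale collar at about (270,221), the dark collar at (322,218), the elbow at (273,264) and the ball adapter at (319,264). The organiser stands between the parts and the red and green trays. The vice is behind the blue tray.

```bash
cat >> h.py <<'E'
def tray(Pts):  # rect of rim points
    return cv2.minAreaRect(Pts[:,:2].astype(np.float32))
def rel(target, yaw_close, tol=None):
    """target grasp point xyz (mm), closing-line direction (deg in world xy). prints shift (m, tool axes) and turn (deg)"""
    s=sense(); q=s['tcp_rot']; C=R.from_quat([q[1],q[2],q[3],q[0]])
    y=np.array([np.cos(np.radians(yaw_close)),np.sin(np.radians(yaw_close)),0]); z=np.array([0,0,-1.])
    best=None
    for sg in (1,-1):
        M=np.column_stack([np.cross(sg*y,z),sg*y,z]); T=R.from_matrix(M); rv=(C.inv()*T).as_rotvec(degrees=True)
        j6=s['qpos'][5]
        if best is None or np.linalg.norm(rv)<np.linalg.norm(best): best=rv
    tcp=np.array(target)+[0,0,robot.tcp_to_grasp]
    d=C.inv().apply(tcp-s['position'])/1000
    print('shift',d.round(4),'turn',best.round(1),'dist',round(np.linalg.norm(d)*1000),'j6',s['qpos'][5].round(2),'grasp now',(s['position']+C.apply([0,0,robot.tcp_to_grasp])).round(1),'t',s['time_s'])
E
python3 - <<'E'
from h import *
T=np.load('top0.npy');S=np.load('side0.npy')
A=np.vstack([T.reshape(-1,3),S.reshape(-1,3)]); A=A[np.isfinite(A).all(1)]
H=np.full((24,36),-99.)
ix=((A[:,0]-250)//25).astype(int); iy=((A[:,1]+450)//25).astype(int)
ok=(ix>=0)&(ix<24)&(iy>=0)&(iy<36)&(A[:,2]<500); np.maximum.at(H,(ix[ok],iy[ok]),A[ok,2])
print('y:',[-450+25*k for k in range(36)][::-1])
for k in range(23,-1,-1): print(250+25*k,' '.join('%4d'%v for v in H[k][::-1]))
def rect(P,x0,x1,y0,y1,z0,z1):
    m=(P[...,0]>x0)&(P[...,0]<x1)&(P[...,1]>y0)&(P[...,1]<y1)&(P[...,2]>z0)&(P[...,2]<z1); q=P[m]
    print(len(q),q.mean(0).round(),cv2.minAreaRect(q[:,:2].astype(np.float32)))
for P in (T,S):
    for n,b in dict(pale=(490,580,120,220,10,60),dark=(520,590,20,75,6,40),elbow=(380,490,100,230,18,70),ball=(400,480,20,90,8,60)).items(): print(n,end=' ');rect(P,*b)
E
```

```text
y: [425, 400, 375, 350, 325, 300, 275, 250, 225, 200, 175, 150, 125, 100, 75, 50, 25, 0, -25, -50, -75, -100, -125, -150, -175, -200, -225, -250, -275, -300, -325, -350, -375, -400, -425, -450]
825    8    7    8   14    9    6    8   16    4  166  183   10   11   10   11   12   11  180  184  173    6    6    6    6   75   85   86   84   82   14  339  389  339  332  486  499
800    8   10    9    8    9   26   25   15    5  182  178   11   12   12   13   12   12   12  180  181    6    8    8    8    6    6    7    9   15   15  340  456  499  322  319  499
775   11   10   10   24   25   22   16    4  180  184   11   13   11   13   11   11   10    3  186  182   99   47   47   39    7    7    5   19   15   18  213  456  455    8    7  499
750    5    9   24   27   19   11    5  182  182   11   10   11   10   13   11   10   10  182  186  125   55   54   53   47    6   21   25   24   23   17  140  149    7    8   11   -4
725    9    7    9   17    8    8   27  183  158    9   12    9   13   10   10   12  179  183  141    8   51   51   51   51   22   26   27   24   25   17   15   22   25  
[... 3821 characters left out ...]
15625), (68.8160629272461, 68.41050720214844), 35.28485107421875)
ball 177 [433.  53.  21.] ((432.743408203125, 52.88154220581055), (39.677059173583984, 61.621437072753906), 35.125492095947266)
pale 0 [nan nan nan] ((0.0, 0.0), (0.0, 0.0), 0.0)
dark 131 [559.  42.  13.] ((557.7173461914062, 44.183502197265625), (34.595027923583984, 42.373111724853516), 53.825828552246094)
elbow 584 [442. 166.  34.] ((431.75225830078125, 166.88888549804688), (76.5380630493164, 68.71678924560547), 40.52785873413086)
ball 172 [442.  50.  21.] ((439.08447265625, 55.36399459838867), (37.16795349121094, 51.286216735839844), 10.947428703308105)<stdin>:11: RuntimeWarning: Mean of empty slice.
  ret = um.true_divide(
```

Run:
```python
from h import *
rel((470,110,260),-60)
i=camera_info('wrist'); Rm=R.from_rotvec(np.ravel(i['rvec'])).as_matrix(); print('cam pos',-Rm.T@np.ravel(i['tvec']),Rm, i['fovy'])
```

```text
shift [-0.4106 -0.3212 -0.0267] turn [ -0.   -0.  -48.6] dist 522 j6 -0.21 grasp now [183.  545.1 233.3] t 1.0
cam pos [104.15051357 570.17067264 384.87755118] [[ 3.18893481e-01  9.47790419e-01  5.18614522e-04]
 [ 9.07314558e-01 -3.05433084e-01  2.88947961e-01]
 [ 2.74020511e-01 -9.16730747e-02 -9.57344665e-01]] 62.70890580407085
```

{"name": "carry_out", "arguments": {"plan": [[[-0.06,-0.05,-0.004],[0,0,0]],[[-0.1,-0.08,-0.01],[0,0,0]],[[-0.15,-0.12,-0.02],[0,0,0]],[[-0.2,-0.16,-0.02],[0,0,0]],[[-0.25,-0.2,-0.02],[0,0,0]],[[-0.3,-0.24,-0.02],[0,0,0]],[[-0.35,-0.28,-0.02],[0,0,0]],[[-0.39,-0.31,-0.02],[0,0,0]],[[-0.41,-0.32,-0.02],[0,0,0]],[[-0.41,-0.32,-0.02],[0,0,0]],[[-0.41,-0.32,-0.02],[0,0,0]]]}}

```text
time_s: 2.38
position: [469.3, 112.4, 424.6]
tcp_rot: [-0.0, 0.16, 0.987, 0.0]
contact_force: [0.3, -0.2, 0.4]
opening: 91.7
grasp_force: 0.0
```

```bash
cat > m.py <<'E'
from h import *
s=sense(); i=camera_info('wrist'); im,d=read_camera('wrist'); save('w1.png',im); P=cloud('wrist',d,i); np.save('w1.npy',P)
print(s['position'],s['joint_vel'].round(3).max(), s['time_s'])
for t in ['pale_collar','dark_collar','white_elbow','ball_adapter']:
    for r in cut_out(t,'wrist')[:2]:
        m=cv2.erode(r['mask'].astype(np.uint8),np.ones((2,2)))>0; m&=(d>0); q=P[m]; q=q[q[:,2]>8]
        if len(q)<20: continue
        print(t,round(r['p'],2),r['extent'],len(q),'mean',q.mean(0).round(1),'ztop',np.percentile(q[:,2],[50,90]).round(1),cv2.minAreaRect(q[:,:2].astype(np.float32)))
z=P[...,2]; g=(np.abs(z)<8); print('bench z',np.median(z[g]))
E
python3 m.py
```

```text
[469.25643782 112.44386715 424.58568896] 0.011 2.375
pale_collar 0.86 [375.8, 232.0, 422.8, 273.4] 825 mean [542.5 175.1  19.4] ztop [21.3 22.7] ((545.2674560546875, 176.1348114013672), (36.83584976196289, 41.13105010986328), 33.204811096191406)
pale_collar 0.51 [1.5, 269.0, 26.5, 328.9] 330 mean [ 464.3 -270.7   10.9] ztop [11.1 12.4] ((463.43011474609375, -269.5995178222656), (31.27528190612793, 70.61582946777344), 56.91276550292969)
dark_collar 0.81 [268.4, 278.2, 299.8, 317.5] 579 mean [552.9  42.9  13.2] ztop [13.5 14.8] ((553.7141723632812, 44.09095001220703), (31.666227340698242, 41.341163635253906), 63.89140701293945)
white_elbow 0.87 [310.7, 123.2, 409.6, 192.7] 3942 mean [431.8 166.   37.3] ztop [38.3 41.1] ((429.53265380859375, 167.26177978515625), (70.38959503173828, 65.57942199707031), 37.76189422607422)
ball_adapter 0.93 [229.1, 174.5, 272.2, 213.9] 1107 mean [433.1  52.8  21.5] ztop [13.7 35.9] ((434.6642761230469, 49.95589065551758), (39.28778839111328, 38.79224395751953), 46.81761169433594)
bench z 0.35996239587568574
```

View pics/w1.png

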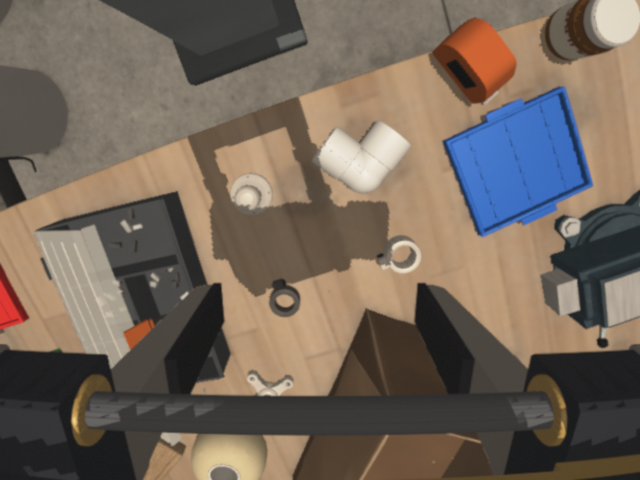

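The wrist picture shows the pale ring at (405,257) with its lug at (385,258). The dark ring is at (285,301) with its lug at (280,284). The elbow is at (362,157) with both sockets toward the robot, and the ball is at (250,193).

```bash
cat >> h.py <<'E'
def onplane(name,px,z,i=None):
    i=i or camera_info(name); f=240/np.tan(np.radians(i['fovy'])/2); K=np.array([[f,0,i['cx']],[0,f,i['cy']],[0,0,1]])
    p=cv2.undistortPoints(np.array(px,float).reshape(-1,1,2),K,np.array([i['k1'],0,0,0,0.])).reshape(-1,2)
    Rm=R.from_rotvec(np.ravel(i['rvec'])).as_matrix(); o=-Rm.T@np.ravel(i['tvec']); d=np.c_[p,np.ones(len(p))]@Rm
    return o+d*((z-o[2])/d[:,2])[:,None]
E
python3 - <<'E'
from h import *
print('pale ring,lug',onplane('wrist',[(405,257),(385,258)],22).round(1)[:,:2].tolist())
print('dark ring,lug',onplane('wrist',[(285,301),(280,284)],14).round(1)[:,:2].tolist())
P=np.load('w1.npy'); m=(P[...,2]>26)&(P[...,2]<45)&(abs(P[...,0]-435)<30)&(abs(P[...,1]-53)<30); q=P[m]; print('ball head',len(q),q.mean(0),cv2.minEnclosingCircle(q[:,:2].astype(np.float32)))
T=np.load('top0.npy');S=np.load('side0.npy')
for n,c in dict(blue=(493,323),green=(594,-308),red=(432,-326)).items():
    for Q in (T,S):
        m=(abs(Q[...,0]-c[0])<75)&(abs(Q[...,1]-c[1])<80)&(Q[...,2]>7)&(Q[...,2]<25); print(n,cv2.minAreaRect(Q[m][:,:2].astype(np.float32)))
for nm,Q in (('T',T),('S',S)):
    q=Q[(Q[...,2]>200)&(Q[...,1]<-250)&(Q[...,0]<850)&(Q[...,0]>200)]; print(nm,len(q))
    if len(q):
        for x in range(200,850,50):
            k=q[(q[:,0]>=x)&(q[:,0]<x+50)]
            if len(k): print(x,'n',len(k),'ymax',k[:,1].max().round(),'z',k[:,2].min().round(),k[:,2].max().round())
a=cv2.imread('pics/top0.png')[60:360,330:640]; cv2.imwrite('pics/t2.png',cv2.resize(a,None,fx=1.5,fy=1.5))
E
```

```text
pale ring,lug [[545.1, 179.5], [539.5, 159.5]]
dark ring,lug [[555.8, 43.1], [535.3, 44.9]]
ball head 511 [434.17917797  51.11257812  34.25457082] ((434.4065246582031, 50.064334869384766), 12.427409172058105)
blue ((492.9900207519531, 322.9825439453125), (157.83641052246094, 149.68316650390625), 89.96563720703125)
blue ((487.7499694824219, 322.6415710449219), (140.74790954589844, 139.08624267578125), 89.94065856933594)
green ((598.822021484375, -302.6786193847656), (136.05320739746094, 148.64195251464844), 0.24855303764343262)
green ((595.5731201171875, -306.6796569824219), (140.55435180664062, 136.95001220703125), 3.6466541290283203)
red ((430.46527099609375, -331.02679443359375), (152.46139526367188, 136.79934692382812), 85.48303985595703)
red ((431.2966003417969, -324.75250244140625), (127.28287506103516, 141.32350158691406), 2.9370293617248535)
T 12225
600 n 4461 ymax -440.0 z 200.0 696.0
650 n 1430 ymax -307.0 z 202.0 701.0
700 n 510 ymax -315.0 z 342.0 706.0
750 n 2771 ymax -323.0 z 200.0 707.0
800 n 3053 ymax -310.0 z 200.0 631.0
S 10992
600 n 1886 ymax -442.0 z 200.0 629.0
650 n 2683 ymax -309.0 z 200.0 604.0
700 n 451 ymax -308.0 z 342.0 605.0
750 n 1027 ymax -342.0 z 205.0 613.0
800 n 4945 ymax -300.0 z 200.0 684.0
```

View pics/t2.png

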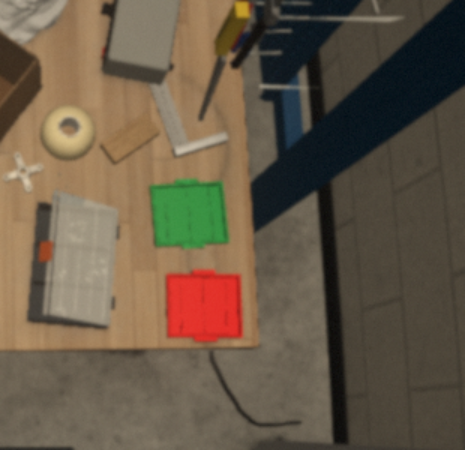

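The second picture shows pegboard tools overhanging only beyond about x = 680, so the trays are clear. I'll take the dark collar first.

Run:
```python
from h import *
rel((556,43,70),118); rel((556,43,20),118)
P=np.load('w1.npy'); 
q=P[(P[...,2]>70)&(P[...,2]<140)&(P[...,1]>270)&(P[...,0]>500)]; print('vice minx',np.percentile(q[:,0],[0,1,5]),q[:,2].max(), 'miny',q[:,1].min())
print('carton corner',onplane('wrist',[(368,312)],183))
B=cv2.imread('pics/w1.png').astype(int); m=(B[...,0]>B[...,2]+70)&(B[...,0]>B[...,1]+40)&(P[...,0]>420)
q=P[m&(P[...,2]>-5)&(P[...,2]<20)]; q=q[(abs(q[:,0]-493)<70)&(abs(q[:,1]-323)<75)]; print(len(q),q.mean(0),cv2.minAreaRect(q[:,:2].astype(np.float32)))
```

```text
shift [-0.104  -0.0382  0.1834] turn [  0.    0.  -46.5] dist 214 j6 -1.27 grasp now [469.4 112.2 253.4] t 2.625
shift [-0.104  -0.0382  0.2334] turn [  0.    0.  -46.5] dist 258 j6 -1.27 grasp now [469.4 112.2 253.4] t 2.625
vice minx [585.17849029 586.07102436 586.70897988] 100.4525669154378 miny 322.6962486093797
carton corner [[508.00457412 130.37276116 183.        ]]
13069 [489.96023738 321.79631953   4.9563058 ] ((491.1300354003906, 321.27593994140625), (123.45475769042969, 129.8248748779297), 7.490262508392334)
```

Run:
```python
from h import *
P=np.load('w1.npy'); 
for px in [(368,308),(368,316),(372,330),(376,345),(380,365),(350,345),(400,335),(430,345),(330,395)]: print(px,P[px[1],px[0]].round())
T=np.load('top0.npy'); q=T[(T[...,2]>60)&(T[...,0]>500)&(T[...,0]<700)&(T[...,1]>-20)&(T[...,1]<260)]
for x in range(560,700,10):
    k=q[(q[:,0]>=x)&(q[:,0]<x+10)]
    if len(k): print(x,k[:,1].min().round(),k[:,1].max().round(),k[:,2].min().round(),k[:,2].max().round())
```

```text
(368, 308) [600. 127.  -1.]
(368, 316) [598. 125.  21.]
(372, 330) [599. 125.  50.]
(376, 345) [647. 122.   3.]
(380, 365) [597. 124. 113.]
(350, 345) [637.  93.   3.]
(400, 335) [618. 151.  44.]
(430, 345) [489. 153. 262.]
(330, 395) [684.  53.  21.]
580 104.0 111.0 97.0 124.0
590 97.0 132.0 63.0 181.0
600 92.0 143.0 61.0 187.0
610 85.0 157.0 61.0 181.0
620 77.0 171.0 60.0 185.0
630 70.0 184.0 62.0 183.0
640 63.0 195.0 60.0 182.0
650 55.0 209.0 61.0 183.0
660 48.0 222.0 62.0 185.0
670 38.0 235.0 60.0 181.0
680 30.0 248.0 60.0 185.0
690 20.0 260.0 60.0 182.0
```

{"name": "carry_out", "arguments": {"plan": [[[-0.03,-0.01,0.02],[0,0,-8]],[[-0.07,-0.03,0.05],[0,0,-16]],[[-0.1,-0.038,0.08],[0,0,-24]],[[-0.104,-0.038,0.11],[0,0,-32]],[[-0.104,-0.038,0.15],[0,0,-38.5]],[[-0.104,-0.038,0.19],[0,0,-38.5]],[[-0.104,-0.038,0.215],[0,0,-38.5]],[[-0.104,-0.038,0.228],[0,0,-38.5]],[[-0.104,-0.038,0.233],[0,0,-38.5]],[[-0.104,-0.038,0.233],[0,0,-38.5]],[[-0.104,-0.038,0.233],[0,0,-38.5]]]}}

```text
time_s: 4.0
position: [557.0, 42.1, 192.9]
tcp_rot: [0.001, -0.173, 0.985, -0.0]
contact_force: [0.3, -0.4, -0.0]
opening: 91.9
grasp_force: 0.0
```

{"name": "carry_out", "arguments": {"plan": [[[0,0,0],[0,0,0]],[[0,0,0],[0,0,0]],[[0,0,0],[0,0,0]],[[0,0,0],[0,0,0]],[[0,0,0],[0,0,0]],[[0,0,0],[0,0,0]],[[0,0,-0.03],[0,0,0]],[[0,0,-0.08],[0,0,0]],[[0,0,-0.13],[0,0,0]],[[0,0,-0.18],[0,0,0]],[[0,0,-0.2],[0,0,0]],[[0,0,-0.2],[0,0,0]]], "hand": 0, "force": 25}}

```text
time_s: 5.5
position: [556.7, 42.1, 393.5]
tcp_rot: [0.002, -0.173, 0.985, -0.001]
contact_force: [-0.1, 0.7, -1.0]
opening: 32.5
grasp_force: 25.0
```

Run:
```python
from h import *
s=sense(); print(s['opening'],s['grasp_force'],s['position'])
c=np.array((492,322)); y=np.radians(7.5); 
def tr(c,yaw,x,yy): a=np.radians(yaw); return (c[0]+x*np.cos(a)-yy*np.sin(a), c[1]+x*np.sin(a)+yy*np.cos(a))
d=tr(c,7.5,0,-20); print(d); rel((*d,70),97.5); rel((*d,23.5),97.5)
```

```text
32.544343846972225 24.999893822532613 [556.74826631  42.11337217 393.49851235]
(np.float64(494.61052384440103), np.float64(302.1711027725238))
shift [-0.0298  0.2659  0.1517] turn [-0.1  0.2 12.4] dist 308 j6 -2.06 grasp now [557.4  42.  222.1] t 5.5
shift [-0.0296  0.266   0.1982] turn [-0.1  0.2 12.4] dist 333 j6 -2.06 grasp now [557.4  42.  222.1] t 5.5
```

{"name": "carry_out", "arguments": {"plan": [[[-0.004,0.035,0],[0,0,2]],[[-0.01,0.085,0],[0,0,6]],[[-0.016,0.14,0],[0,0,9]],[[-0.022,0.195,0],[0,0,12]],[[-0.028,0.245,0.02],[0,0,12.4]],[[-0.0298,0.266,0.06],[0,0,12.4]],[[-0.0298,0.266,0.11],[0,0,12.4]],[[-0.0298,0.266,0.15],[0,0,12.4]],[[-0.0298,0.266,0.18],[0,0,12.4]],[[-0.0298,0.266,0.192],[0,0,12.4]],[[-0.0298,0.266,0.196],[0,0,12.4]],[[-0.0298,0.266,0.197],[0,0,12.4]]]}}

```text
time_s: 7.0
position: [494.0, 302.5, 195.5]
tcp_rot: [0.001, -0.066, 0.998, 0.0]
contact_force: [-0.6, 0.2, -0.7]
opening: 32.5
grasp_force: 25.0
```

{"name": "carry_out", "arguments": {"plan": [[[0,0,0],[0,0,0]],[[0,0,0],[0,0,0]],[[0,0,0],[0,0,0]],[[0,0,-0.01],[0,0,0]],[[0,0,-0.04],[0,0,0]],[[0,0,-0.09],[0,0,0]],[[0,0,-0.14],[0,0,0]],[[0,0,-0.19],[0,0,0]],[[0,0,-0.2],[0,0,0]],[[0,0,-0.2],[0,0,0]]], "hand": 0.44}}

```text
time_s: 8.25
position: [493.6, 302.4, 395.4]
tcp_rot: [0.001, -0.066, 0.998, 0.0]
contact_force: [-0.7, -0.1, 0.2]
opening: 40.5
grasp_force: 0.0
```

Run:
```python
from h import *
i=camera_info('wrist'); im,d=read_camera('wrist'); save('w2.png',im); P=cloud('wrist',d,i)
for t in ['dark_collar','pale_collar']:
  for r in cut_out(t,'wrist')[:2]:
    q=P[r['mask']&(d>0)]; q=q[q[:,2]>9]
    if len(q)>10: print(t,r['p'],r['extent'],q.mean(0).round(1),np.percentile(q[:,2],[50,90]))
rel((544.5,177.5,80),74); rel((544.5,177.5,29),74)
```

```text
dark_collar 0.65 [299.1, 188.7, 335.6, 233.8] [491.4 302.3  16.2] [16.7181353  17.85484449]
pale_collar 0.61 [159.2, 225.5, 210.5, 270.8] [542.6 176.3  19.2] [21.13524063 22.62056642]
shift [-0.0351 -0.1302  0.1411] turn [-0.1 -0.2 23.5] dist 195 j6 -1.36 grasp now [492.5 301.9 221.1] t 8.4
shift [-0.0353 -0.1302  0.1921] turn [-0.1 -0.2 23.5] dist 235 j6 -1.36 grasp now [492.5 301.9 221.1] t 8.4
```

View pics/w2.png

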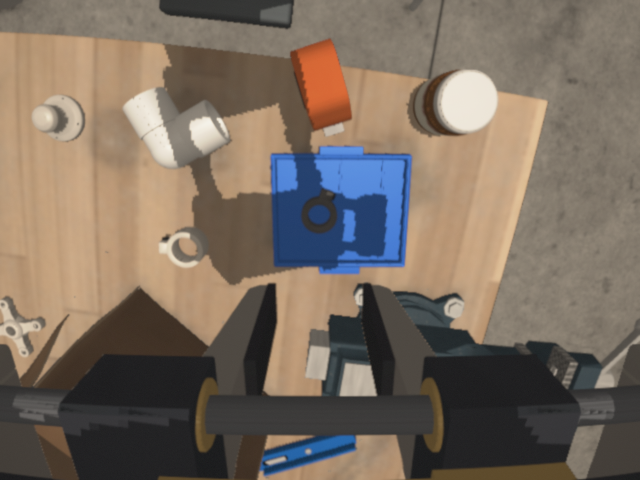

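The dark collar sits flat in the tray at (318,213). Next is the pale collar.

{"name": "carry_out", "arguments": {"plan": [[[-0.01,-0.03,0],[0,0,6]],[[-0.02,-0.08,0.01],[0,0,14]],[[-0.035,-0.12,0.04],[0,0,23.5]],[[-0.035,-0.13,0.08],[0,0,23.5]],[[-0.035,-0.13,0.12],[0,0,23.5]],[[-0.035,-0.13,0.16],[0,0,23.5]],[[-0.035,-0.13,0.185],[0,0,23.5]],[[-0.035,-0.13,0.193],[0,0,23.5]],[[-0.035,-0.13,0.193],[0,0,23.5]],[[-0.035,-0.13,0.193],[0,0,23.5]]], "hand": 1}}

```text
time_s: 9.65
position: [546.0, 178.2, 202.9]
tcp_rot: [0.001, 0.139, 0.99, 0.0]
contact_force: [0.8, 0.1, 0.5]
opening: 92.0
grasp_force: 0.0
```

{"name": "carry_out", "arguments": {"plan": [[[0,0,0],[0,0,0]],[[0,0,0],[0,0,0]],[[0,0,0],[0,0,0]],[[0,0,0],[0,0,0]],[[0,0,0],[0,0,0]],[[0,0,0],[0,0,0]],[[0,0,-0.02],[0,0,0]],[[0,0,-0.06],[0,0,0]],[[0,0,-0.11],[0,0,0]],[[0,0,-0.15],[0,0,0]],[[0,0,-0.17],[0,0,0]],[[0,0,-0.17],[0,0,0]]], "hand": 0, "force": 30}}

```text
time_s: 11.15
position: [545.8, 178.2, 375.0]
tcp_rot: [0.003, 0.139, 0.99, 0.001]
contact_force: [0.3, -0.3, -0.8]
opening: 34.3
grasp_force: 30.0
```

```bash
cat >> h.py <<'E'
def tr(c,yaw,x,yy): a=np.radians(yaw); return (c[0]+x*np.cos(a)-yy*np.sin(a), c[1]+x*np.sin(a)+yy*np.cos(a))
E
python3 - <<'E'
from h import *
i=camera_info('wrist'); im,d=read_camera('wrist'); save('w3.png',im)
d=tr((492,322),7.5,-17,29); print(d); rel((*d,32),7.5)
E
```

```text
(np.float64(471.36017778226375), np.float64(348.53295571209964))
shift [0.1183 0.1434 0.1693] turn [ 0.1  0.1 66.5] dist 251 j6 -1.19 grasp now [545.7 178.1 201.5] t 11.2
```

View pics/w3.png

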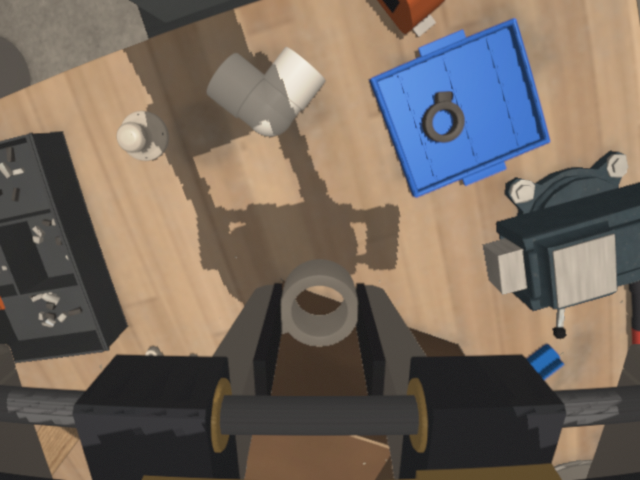

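{"name": "carry_out", "arguments": {"plan": [[[0.01,0.02,0],[0,0,8]],[[0.03,0.05,0],[0,0,17]],[[0.06,0.08,0],[0,0,27]],[[0.08,0.11,0],[0,0,37]],[[0.1,0.13,0.02],[0,0,47]],[[0.115,0.143,0.05],[0,0,57]],[[0.115,0.143,0.08],[0,0,66.5]],[[0.115,0.143,0.12],[0,0,66.5]],[[0.115,0.143,0.15],[0,0,66.5]],[[0.115,0.143,0.164],[0,0,66.5]],[[0.115,0.143,0.168],[0,0,66.5]],[[0.115,0.143,0.168],[0,0,66.5]]]}}

```text
time_s: 12.7
position: [474.2, 347.3, 204.3]
tcp_rot: [-0.0, 0.659, 0.752, -0.0]
contact_force: [-0.7, -0.2, 1.2]
opening: 34.0
grasp_force: 31.4
```

Run:
```python
from h import *
s=sense(); print(s['position'],s['contact_force'].round(1),s['opening'],s['joint_vel'].round(3)); rel((474.6,347,34.5),7.5)
```

```text
[474.15900422 347.28820006 204.26948913] [-0.7 -0.2  1.2] 33.95944050540319 [-0.001 -0.     0.001  0.001 -0.02  -0.   ]
shift [-0.0003  0.0004 -0.0016] turn [-0.   0.   0.1] dist 2 j6 0.29 grasp now [474.2 347.3  32.9] t 12.7
```

{"name": "carry_out", "arguments": {"plan": [[[0,0,0],[0,0,0]],[[0,0,0],[0,0,0]],[[0,0,0],[0,0,0]],[[0,0,-0.01],[0,0,0]],[[0,0,-0.04],[0,0,0]],[[0,0,-0.09],[0,0,0]],[[0,0,-0.14],[0,0,0]],[[0,0,-0.19],[0,0,0]],[[0,0,-0.2],[0,0,0]],[[0,0,-0.2],[0,0,0]]], "hand": 0.5}}

```text
time_s: 13.95
position: [474.1, 347.2, 404.3]
tcp_rot: [0.0, 0.659, 0.752, 0.001]
contact_force: [-0.2, 0.1, -0.6]
opening: 45.9
grasp_force: 0.0
```

Run:
```python
from h import *
i=camera_info('wrist'); im,d=read_camera('wrist'); save('w4.png',im); P=cloud('wrist',d,i)
for t in ['dark_collar','pale_collar','white_elbow']:
  for r in cut_out(t,'wrist')[:2]:
    q=P[r['mask']&(d>0)]; q=q[q[:,2]>9]
    if len(q)>10: print(t,r['p'],r['extent'],q.mean(0).round(1),np.percentile(q[:,2],[10,50,90]).round(1),cv2.minAreaRect(q[:,:2].astype(np.float32)))
g=tr((430,167),-142.2,-14,-20); print(g); rel((*g,24),37.8)
```

```text
dark_collar 0.86 [307.7, 237.9, 350.4, 273.9] [491.6 304.1  15.9] [12.4 16.6 17.7] ((490.8371887207031, 302.1650085449219), (40.71615982055664, 33.62282180786133), 7.656877040863037)
pale_collar 0.64 [289.9, 189.7, 337.9, 232.4] [469.8 346.6  22.7] [15.6 24.4 25.7] ((470.9353332519531, 344.8330078125), (42.24363708496094, 35.67991638183594), 52.03706741333008)
white_elbow 0.57 [254.2, 335.2, 295.5, 396.1] [447.9 180.2  38.7] [24.9 36.6 40. ] ((458.4830627441406, 238.19525146484375), (190.47157287597656, 35.5467529296875), 83.60995483398438)
(np.float64(428.8040291002001), np.float64(191.3837989986555))
shift [-0.1481 -0.0642  0.2065] turn [ -0.2   0.  -30.3] dist 262 j6 0.29 grasp now [473.1 346.7 230.1] t 14.15
```

View pics/w4.png

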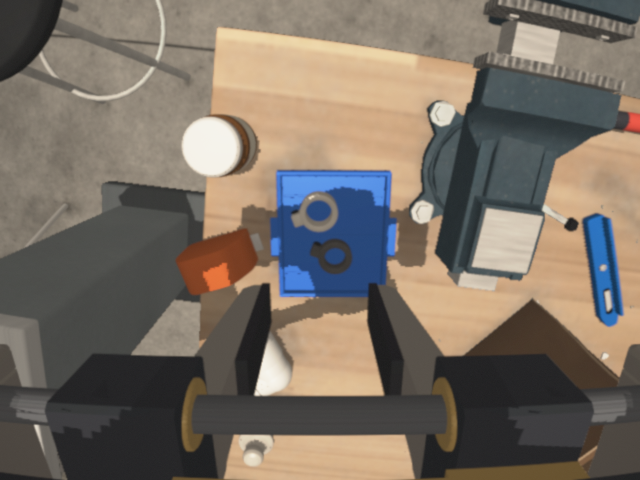

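Both collars lie flat in the blue tray and don't touch: pale at (318,211), dark at (335,256). Next is the elbow.

{"name": "carry_out", "arguments": {"plan": [[[-0.03,-0.012,0],[0,0,-8]],[[-0.08,-0.035,0],[0,0,-17]],[[-0.125,-0.055,0.02],[0,0,-26]],[[-0.148,-0.064,0.06],[0,0,-30.3]],[[-0.148,-0.064,0.1],[0,0,-30.3]],[[-0.148,-0.064,0.14],[0,0,-30.3]],[[-0.148,-0.064,0.18],[0,0,-30.3]],[[-0.148,-0.064,0.2],[0,0,-30.3]],[[-0.148,-0.064,0.207],[0,0,-30.3]],[[-0.148,-0.064,0.207],[0,0,-30.3]],[[-0.148,-0.064,0.207],[0,0,-30.3]]], "hand": 1}}

```text
time_s: 15.52
position: [430.6, 192.2, 197.6]
tcp_rot: [0.001, 0.44, 0.898, 0.001]
contact_force: [0.7, -0.5, -0.2]
opening: 91.9
grasp_force: 0.0
```

{"name": "carry_out", "arguments": {"plan": [[[0,0,0],[0,0,0]],[[0,0,0],[0,0,0]],[[0,0,0],[0,0,0]],[[0,0,0],[0,0,0]],[[0,0,0],[0,0,0]],[[0,0,0],[0,0,0]],[[0,0,-0.03],[0,0,0]],[[0,0,-0.08],[0,0,0]],[[0,0,-0.13],[0,0,0]],[[0,0,-0.18],[0,0,0]],[[0,0,-0.22],[0,0,0]],[[0,0,-0.22],[0,0,0]]], "hand": 0, "force": 35}}

```text
time_s: 17.02
position: [430.9, 192.2, 420.3]
tcp_rot: [0.003, 0.44, 0.898, 0.002]
contact_force: [0.6, 0.6, -0.9]
opening: 41.4
grasp_force: 34.5
```

Run:
```python
from h import *
s=sense(); print(s['opening'],s['grasp_force'])
i=camera_info('wrist'); im,d=read_camera('wrist'); save('w5.png',im)
rel((500,-180,240),97.5); rel((570,-300,240),97.5)
```

```text
41.393366054320694 34.519084095954895
shift [-0.3366 -0.1733  0.0063] turn [  0.1   0.1 -59.6] dist 379 j6 -0.5 grasp now [430.8 192.2 246.3] t 17.075
shift [-0.4743 -0.1917  0.0065] turn [  0.1   0.1 -59.6] dist 512 j6 -0.5 grasp now [430.8 192.2 246.3] t 17.075
```

View pics/w5.png

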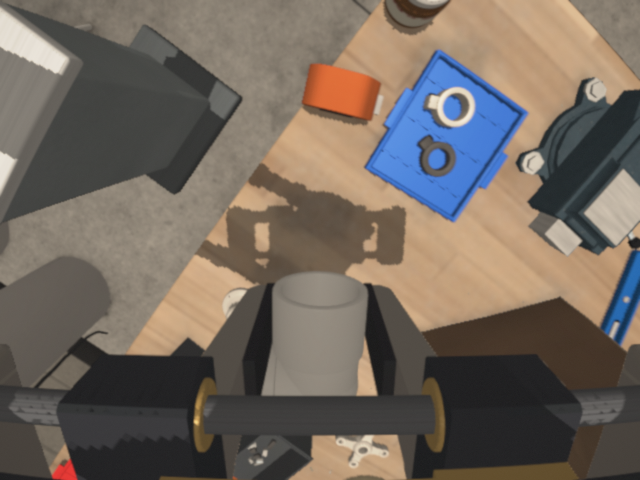

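{"name": "carry_out", "arguments": {"plan": [[[-0.025,-0.01,0],[0,0,-3]],[[-0.07,-0.028,0],[0,0,-8]],[[-0.12,-0.048,0],[0,0,-14]],[[-0.17,-0.068,0],[0,0,-20]],[[-0.22,-0.088,0],[0,0,-26]],[[-0.27,-0.107,0],[0,0,-32]],[[-0.32,-0.127,0],[0,0,-38]],[[-0.37,-0.147,0],[0,0,-44]],[[-0.42,-0.167,0],[0,0,-50]],[[-0.46,-0.183,0],[0,0,-56]],[[-0.47,-0.187,0],[0,0,-56]],[[-0.47,-0.187,0],[0,0,-56]]]}}

```text
time_s: 18.58
position: [570.6, -293.7, 414.7]
tcp_rot: [-0.001, -0.033, 0.999, 0.001]
contact_force: [0.5, 0.9, -0.5]
opening: 41.6
grasp_force: 34.5
```

Run:
```python
from h import *
i=camera_info('wrist'); im,d=read_camera('wrist'); save('w6.png',im); P=cloud('wrist',d,i)
s=sense(); print(s['opening'],s['position'])
for t in ['green_tray','red_tray']:
  for r in cut_out(t,'wrist')[:2]:
    q=P[r['mask']&(d>0)]; q=q[(q[:,2]>-3)&(q[:,2]<18)]
    if len(q)>10: print(t,r['p'],r['extent'],len(q),cv2.minAreaRect(q[:,:2].astype(np.float32)))
rel((571,-294,28.5),93.7)
```

```text
41.160743857783224 [ 570.6518661  -292.90061921  415.28925354]
green_tray 0.58 [232.4, 168.9, 366.5, 281.0] 12908 ((588.4327392578125, -312.1782531738281), (115.07511138916016, 132.1001739501953), 3.3545949459075928)
red_tray 0.56 [217.5, 0.0, 366.0, 130.4] 17428 ((434.1326599121094, -329.509521484375), (118.86182403564453, 134.1492919921875), 1.0921552181243896)
shift [-0.0003 -0.0019  0.2164] turn [ 0.1 -0.   0.2] dist 216 j6 -2.3 grasp now [ 570.7 -292.2  244.9] t 18.725
```

View pics/w6.png

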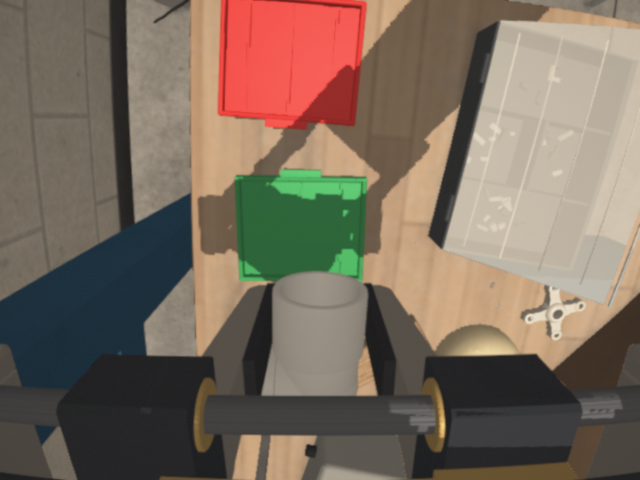

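The elbow hangs level. The green tray is at (300,228) in the picture, just ahead of it, and the red tray is above that.

{"name": "carry_out", "arguments": {"plan": [[[0,-0.004,0.02],[0,0,0]],[[0,-0.004,0.06],[0,0,0]],[[0,-0.004,0.11],[0,0,0]],[[0,-0.004,0.155],[0,0,0]],[[0,-0.004,0.19],[0,0,0]],[[0,-0.004,0.206],[0,0,0]],[[0,-0.004,0.212],[0,0,0]],[[0,-0.004,0.2145],[0,0,0]],[[0,-0.004,0.2145],[0,0,0]]]}}

```text
time_s: 19.85
position: [571.6, -298.1, 203.6]
tcp_rot: [0.001, -0.034, 0.999, -0.001]
contact_force: [0.3, -0.1, -0.1]
opening: 41.3
grasp_force: 34.5
```

{"name": "carry_out", "arguments": {"plan": [[[0,0,0],[0,0,0]],[[0,0,0],[0,0,0]],[[0,0,0],[0,0,0]],[[0,0,-0.01],[0,0,0]],[[0,0,-0.04],[0,0,0]],[[0,0,-0.09],[0,0,0]],[[0,0,-0.14],[0,0,0]],[[0,0,-0.19],[0,0,0]],[[0,0,-0.22],[0,0,0]],[[0,0,-0.22],[0,0,0]]], "hand": 0.53}}

```text
time_s: 21.1
position: [571.5, -298.1, 426.2]
tcp_rot: [0.003, -0.034, 0.999, -0.002]
contact_force: [0.4, 0.3, -0.2]
opening: 48.8
grasp_force: 0.0
```

Run:
```python
from h import *
s=sense(); print(s['position'],s['opening'])
im,d=read_camera('top'); save('t3.png',im); P=cloud('top',d)
for t in ['white_elbow']:
  for r in cut_out(t,'top')[:2]:
    q=P[r['mask']&(d>0)]
    if len(q)>10: print(t,r['p'],r['extent'],q.mean(0).round(1),np.percentile(q[:,2],[10,50,90]).round(1),cv2.minAreaRect(q[q[:,2]>15][:,:2].astype(np.float32)))
cv2.imwrite('pics/t3c.png',cv2.resize(cv2.cvtColor(im[150:310,400:520],cv2.COLOR_RGB2BGR),None,fx=3,fy=3))
rel((434.4,50.5,200),0); rel((434.4,50.5,37.5),0)
```

```text
[ 571.47569693 -298.06253096  426.16698257] 48.7991903542464
shift [0.1127 0.3564 0.0502] turn [  0.1  -0.  -86.2] dist 377 j6 -2.31 grasp now [ 570.7 -297.5  249.8] t 21.2
shift [0.1126 0.3563 0.2127] turn [  0.1  -0.  -86.2] dist 430 j6 -2.31 grasp now [ 570.7 -297.5  249.8] t 21.2
```

View pics/t3c.png

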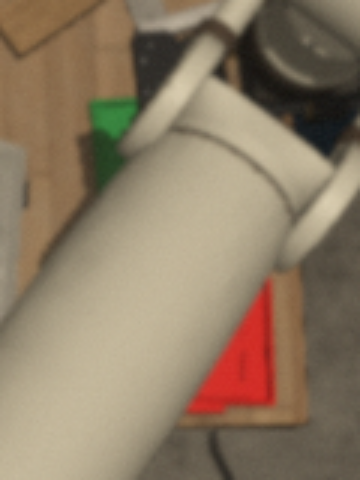

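{"name": "carry_out", "arguments": {"plan": [[[0.01,0.03,0],[0,0,9]],[[0.025,0.08,0],[0,0,19]],[[0.04,0.13,0],[0,0,29]],[[0.055,0.18,0],[0,0,39]],[[0.07,0.23,0],[0,0,49]],[[0.09,0.28,0],[0,0,59]],[[0.105,0.33,0],[0,0,69]],[[0.1126,0.356,0.01],[0,0,74]],[[0.1126,0.356,0.05],[0,0,74]],[[0.1126,0.356,0.09],[0,0,74]],[[0.1126,0.356,0.1],[0,0,74]],[[0.1126,0.356,0.1],[0,0,74]]], "hand": 1}}

```text
time_s: 22.7
position: [434.5, 49.8, 321.4]
tcp_rot: [-0.001, 0.575, 0.818, -0.001]
contact_force: [0.2, -0.4, -0.0]
opening: 92.1
grasp_force: 0.0
```

Run:
```python
from h import *
i=camera_info('wrist'); im,d=read_camera('wrist'); P=cloud('wrist',d,i)
m=(P[...,2]>26)&(P[...,2]<45)&(abs(P[...,0]-435)<30)&(abs(P[...,1]-51)<30); q=P[m]; print('ball head',len(q),q.mean(0),cv2.minEnclosingCircle(q[:,:2].astype(np.float32)))
rel((434.4,50.5,37.5),20)
im,d=read_camera('top'); P=cloud('top',d); save('t4.png',im)
for r in cut_out('white_elbow','top')[:1]:
    q=P[r['mask']&(d>0)]; print(r['p'],r['extent'],q.mean(0).round(1),np.percentile(q[:,2],[10,50,90,98]).round(1),cv2.minAreaRect(q[q[:,2]>18][:,:2].astype(np.float32)))
```

```text
ball head 917 [433.93517796  51.0095965   34.27245105] ((434.602783203125, 49.427059173583984), 12.64809513092041)
shift [ 0.001  -0.0004  0.1137] turn [ 0.   0.  -0.2] dist 114 j6 -0.51 grasp now [435.1  49.7 151.2] t 22.75
0.7 [446.1, 186.3, 472.6, 218.2] [ 589.9 -303.8   37.6] [28.6 39.5 45.4 48.2] ((589.47216796875, -309.0201416015625), (66.56858825683594, 67.95755004882812), 1.0586539506912231)
```

{"name": "carry_out", "arguments": {"plan": [[[0,0,0.03],[0,0,0]],[[0,0,0.07],[0,0,0]],[[0,0,0.1],[0,0,0]],[[0,0,0.111],[0,0,0]],[[0,0,0.114],[0,0,0]],[[0,0,0.114],[0,0,0]],[[0,0,0.114],[0,0,0]]]}}

```text
time_s: 23.72
position: [435.5, 49.8, 209.3]
tcp_rot: [0.001, 0.575, 0.818, 0.0]
contact_force: [0.6, 0.1, -0.1]
opening: 91.8
grasp_force: 0.0
```

{"name": "carry_out", "arguments": {"plan": [[[0,0,0],[0,0,0]],[[0,0,0],[0,0,0]],[[0,0,0],[0,0,0]],[[0,0,0],[0,0,0]],[[0,0,0],[0,0,0]],[[0,0,0],[0,0,0]],[[0,0,0],[0,0,0]],[[0,0,-0.03],[0,0,0]],[[0,0,-0.08],[0,0,0]],[[0,0,-0.13],[0,0,0]],[[0,0,-0.18],[0,0,0]],[[0,0,-0.18],[0,0,0]]], "hand": 0, "force": 40}}

```text
time_s: 25.22
position: [436.0, 49.7, 392.5]
tcp_rot: [0.004, 0.575, 0.818, 0.002]
contact_force: [1.4, 0.6, -1.1]
opening: 21.8
grasp_force: 40.0
```

Run:
```python
from h import *
s=sense(); print(s['opening'],s['grasp_force'],s['position'])
i=camera_info('wrist'); im,d=read_camera('wrist'); save('w7.png',im)
rel((432.5,-327,240),20); rel((432.5,-327,41),20)
```

```text
21.789917917073772 39.99971286859363 [435.9711116   49.72572796 392.47931953]
shift [-0.3535 -0.1304 -0.0216] turn [ 0.2  0.1 -0.2] dist 377 j6 -0.51 grasp now [435.8  49.7 218.2] t 25.275
shift [-0.3532 -0.1311  0.1774] turn [ 0.2  0.1 -0.2] dist 416 j6 -0.51 grasp now [435.8  49.7 218.2] t 25.275
```

View pics/w7.png

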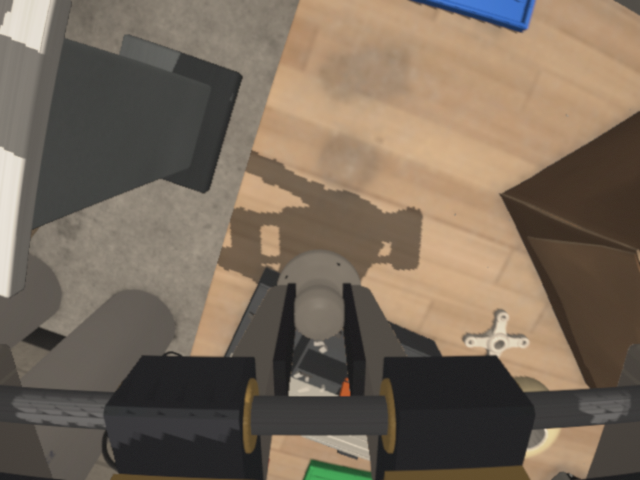

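The ball adapter is held upright between the pads at (320,310). I'll carry it over the organiser.

{"name": "carry_out", "arguments": {"plan": [[[-0.02,-0.008,-0.02],[0,0,0]],[[-0.06,-0.023,-0.03],[0,0,0]],[[-0.105,-0.04,-0.03],[0,0,0]],[[-0.15,-0.056,-0.03],[0,0,0]],[[-0.195,-0.073,-0.03],[0,0,0]],[[-0.24,-0.09,-0.03],[0,0,0]],[[-0.285,-0.106,-0.02],[0,0,0]],[[-0.325,-0.121,0],[0,0,0]],[[-0.348,-0.129,0.04],[0,0,0]],[[-0.353,-0.131,0.08],[0,0,0]],[[-0.353,-0.131,0.11],[0,0,0]],[[-0.353,-0.131,0.12],[0,0,0]]]}}

```text
time_s: 26.78
position: [430.2, -325.3, 263.8]
tcp_rot: [-0.004, 0.575, 0.818, 0.001]
contact_force: [0.5, 0.1, -0.5]
opening: 21.6
grasp_force: 40.0
```

Run:
```python
from h import *
s=sense(); print(s['opening'],s['position']); rel((432.5,-327,42),20)
```

```text
21.574785980032356 [ 430.1549295  -325.28618797  263.83643459]
shift [-0.0028  0.0018  0.0504] turn [-0.2 -0.4 -0.2] dist 51 j6 -1.22 grasp now [ 429.3 -324.2   92.4] t 26.775
```

{"name": "carry_out", "arguments": {"plan": [[[0,0,0],[0,0,0]],[[0,0,0.02],[0,0,0]],[[0,0,0.04],[0,0,0]],[[0,0,0.047],[0,0,0]],[[0,0,0.049],[0,0,0]],[[0,0,0.049],[0,0,0]],[[0,0,0.049],[0,0,0]]]}}

```text
time_s: 27.65
position: [431.8, -327.0, 220.1]
tcp_rot: [0.001, 0.575, 0.818, -0.0]
contact_force: [0.2, 0.6, 0.1]
opening: 21.8
grasp_force: 40.0
```

Still about 6 mm high, so I'll lower further.

{"name": "carry_out", "arguments": {"plan": [[[0,0,0.003],[0,0,0]],[[0,0,0.005],[0,0,0]],[[0,0,0.006],[0,0,0]],[[0,0,0.0065],[0,0,0]],[[0,0,0.0065],[0,0,0]]]}}

```text
time_s: 28.28
position: [431.5, -326.7, 212.7]
tcp_rot: [-0.0, 0.575, 0.818, 0.0]
contact_force: [0.2, -0.0, 0.3]
opening: 21.5
grasp_force: 40.0
```

{"name": "carry_out", "arguments": {"plan": [[[0,0,0],[0,0,0]],[[0,0,0],[0,0,0]],[[0,0,0],[0,0,0]],[[0,0,0],[0,0,0]],[[0,0,-0.02],[0,0,0]],[[0,0,-0.07],[0,0,0]],[[0,0,-0.12],[0,0,0]],[[0,0,-0.17],[0,0,0]],[[0,0,-0.2],[0,0,0]],[[0,0,-0.2],[0,0,0]],[[0,0,-0.2],[0,0,0]]], "hand": 0.5}}

```text
time_s: 29.65
position: [431.2, -326.4, 411.2]
tcp_rot: [-0.001, 0.575, 0.818, 0.0]
contact_force: [-0.3, 0.0, -0.2]
opening: 45.8
grasp_force: 0.0
```

Run:
```python
from h import *
i=camera_info('wrist'); im,d=read_camera('wrist'); save('w8.png',im); P=cloud('wrist',d,i)
for t in ['ball_adapter','red_tray','white_elbow','green_tray']:
  for r in cut_out(t,'wrist')[:1]:
    q=P[r['mask']&(d>0)]; q=q[q[:,2]>-4]
    if len(q)>10: print(t,r['p'],np.percentile(q[:,2],[10,50,90,98]).round(1),q.mean(0).round(1),cv2.minAreaRect(q[:,:2].astype(np.float32)))
P=None
for c in ['side']:
    im2,d2=read_camera(c); P=cloud(c,d2)
    for t in ['pale_collar','dark_collar','white_elbow','ball_adapter','tape_measure','jar']:
        for r in cut_out(t,c)[:1]:
            q=P[r['mask']&(d2>0)]; print(c,t,round(r['p'],2),q.mean(0).round(),np.percentile(q[:,2],[5,95]).round())
b=im2[130:330,130:530]; save('s2.png',cv2.resize(b,None,fx=1.8,fy=1.8))
```

```text
ball_adapter 0.58 [10.3 14.3 38.7 39.8] [ 428.9 -324.2   21.7] ((430.1904602050781, -327.14752197265625), (42.13761901855469, 43.20539093017578), 56.99959945678711)
red_tray 0.69 [ 2.2  3.4 11.8 12.8] [ 431. -328.    5.] ((432.2503967285156, -331.90484619140625), (135.39622497558594, 128.25233459472656), 89.03388977050781)
white_elbow 0.73 [13.8 40.2 43.7 44.7] [ 585.7 -308.6   35.7] ((594.911865234375, -318.7760009765625), (77.5898666381836, 80.01724243164062), 0.9709097146987915)
green_tray 0.57 [ 2.3  3.7 12.1 13.1] [ 588.9 -307.4    5.8] ((597.4371948242188, -312.9992980957031), (133.6476287841797, 135.34786987304688), 3.1668245792388916)
side pale_collar 0.77 [475. 345.  17.] [ 3. 27.]
side dark_collar 0.59 [496. 303.  12.] [ 2. 19.]
side white_elbow 0.58 [ 603. -307.   37.] [22. 45.]
side ball_adapter 0.46 [ 438. -324.   19.] [ 6. 40.]
side tape_measure 0.8 [396. 288.  39.] [ 5. 63.]
side jar 0.66 [389. 397.  42.] [ 8. 76.]
```

View pics/w8.png

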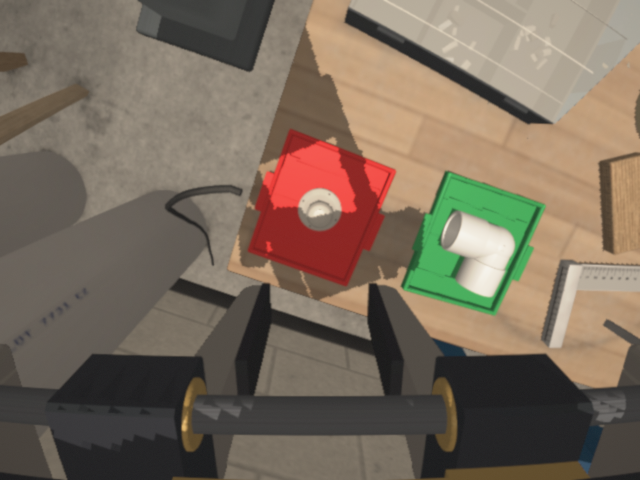

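View pics/s2.png

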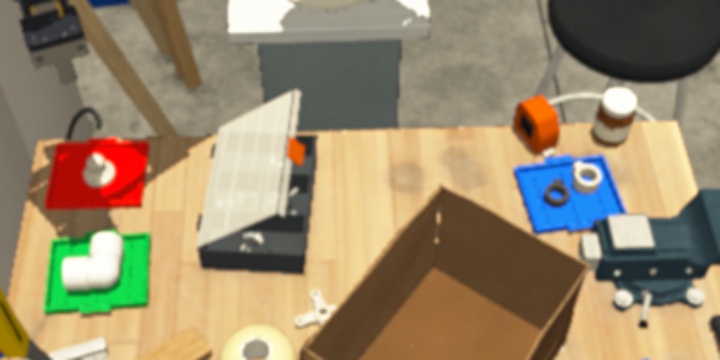

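All four parts lie flat in their trays: the ball at (320,210) and the elbow at (480,250) in the wrist picture, with both collars apart in the blue tray. The tape measure and jar are where they were.

```bash
python3 -c "
from cell import *
print(finish_job())"
```

```text
the job is handed in; nothing more can be done
None
```

The job is handed in: the last pictures showed both collars side by side in the blue tray, the elbow in the green and the ball adapter in the red, all flat, with the tape measure and jar where they stood; it took about 30 s of the 109 s allowed, and no verdict came back.

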